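# Pivot a notched plywood rail about the post into line

## Robot

A 7-joint arm with a two-finger parallel gripper is mounted at the origin on the work surface. World frame = base frame: x ahead of the robot, y to its left, z up, the work surface at z = 0. Lengths are in m, angles in rad, forces in N, time in s.
With the tool pointing down it reaches from about 0.4 to 0.925 m from the base axis. Payload 5.6 kg.
Tool frame: the origin (TCP) lies on the centre line of the jaws, within the pads' length; the fingertips stand 17 mm ahead of it and the grasp point (between the pads) lies 2 mm behind it (r.tip_reach is the distance from the TCP to the fingertips, in m); z points along the fingers, y is the direction in which the jaws open and shut (so a half turn about z gives the same grasp; the last joint's range is limited). The gripper opens to 85 mm and grips with 20 to 120 N. Pads are 22 mm wide; open, the fingers measure 114 mm over their backs; the gripper's body (76 mm by 85 mm) begins 54 mm behind the grasp point. The pads swing forward as they close: fully open they stand 13 mm farther back than shut.
Start: joints at [1.279, 0.468, -0.012, 1.603, 0.006, 1.071, -0.056], TCP at [0.16, -0.63, 0.227] pointing down, gripper open.
Joint ranges: [-2.53, 2.53], [-0.31, 2.02], [-1.57, 1.55], [0.28, 2.44], [-1.29, 4.43], [0.15, 1.84], [-2.92, 2.92]. Speed limits (rad/s): [2.57, 2.57, 3.14, 3.14, 3.14, 3.14, 3.14].

## Interface

Orientations are given as a rotation vector (axis times angle).
In Python, from workcell import sensors, vision, finish_job, r gives the robot as it stands. The module is installed in compiled form; this text tells all that it offers.
- The arm moves only by the tool jog_arm, never from a script. Its argument "rows" is a list that holds one entry, the list of rows, each a list of 7 numbers: the turn, a rotation vector about the tool's x, y, z normalised to -1 to 1, where 1 is 30 degrees, then the shift along the tool's x, y, z normalised to -1 to 1, where 1 is 0.4 m, then the gripper's target within -1 to 1 (fully open at 1, half-way at 0, shut at -1). A call has 1 to 20 rows; each row is the pose to reach, as a shift and turn from the pose commanded when the call began, along the tool's axes at that moment; what a row does not reach only later rows make up. A row lasts 1/10 s, in which the tool goes at most 50 mm and 8.59 degrees, less where a joint would pass 70% of its speed; a pose out of reach is approached as far as the arm can. A call with a number of a shift or a turn outside -1 to 1 is refused whole. A call with a gripper value outside its range is refused whole. The fingers move at their own pace and stop on an object; the grip force is fixed at half the most. Time passes only in rows, so rows that repeat a pose let the fingers close. It gives the time, the measured TCP pose, the force and the opening at its end, in the units of the state.
- sensors.observe(): the state, without advancing time (a new reading comes with each control period).
- vision.grab_frame(name): name is "scene" or "top" or "wrist"; returns a dict with "pixels" (384x512x3 uint8, blue, green, red), "vertical_fov" (degrees; the focal length in pixels is half the picture's height over the tangent of half this angle, whatever the lens; pixels are square), "cx", "cy" (the principal point, pixels), "R" (3x3) and "t" (3): a world point X has camera coordinates R X + t. Camera axes: x right, y down, z forward; pixel columns grow to the right and rows downward; lengths in m; the calibration is good to about 2 mm. A picture is of the moment at which its call begins. There is no depth.
- finish_job(): hands the job in, once; it reports no verdict.
The state is a dict: "t": time; "joint_pos": joint angles; "joint_vel": joint speeds; "joint_efforts": joint torques, N m; "tool_pos": TCP position; "tcp_rot": TCP orientation; "contact_force": force on the tool from outside, world axes, zero at the start; "torque": the same for the moment, N m; "grip_width": finger opening in m.
Only numpy, scipy, OpenCV 4.12 (cv2) and the standard library are available. Lean on these libraries where they do the work, as an engineer would, in place of code of your own. Each camera call takes 0.05 s, during which the arm holds its last target.

## Task

On the assembly board, slide the notched plywood rail along the board (never lift it off) until the V notch in its end is pushed home on the steel post, with the rail still askew. Then, keeping the notch pressed on the post all the way round, swing the rail about the post until it lies flush along the wooden fence block and press it against the fence for a moment, gently throughout (a firm touch of about 6 to 12 N on post and on fence, never as much as 25 N). Let go, leaving the rail seated and in line, and leave the other things on the bench alone.

Things in the scene. Friction and masses are not known exactly. Their poses are not given: they have to be found in the camera images.
- board: fixed 12 mm grey laminate assembly board, 360 x 400 mm, top face at z = 12 mm; origin on the bench under it, its yaw varies. The line of the job is its own +y direction, through the post.
- post_axis (a point): point on the axis of the fixed upright steel post, 12 mm above the board's top. The post is 20 mm in diameter, 40 mm high above the board, and stands near the board's -y edge. Sliding the rail over the board takes about 2 to 5 N by itself, on top of what bears on the post.
- fence_face (a point): middle of the face the rail must lie against, 12 mm above the board's top; it looks to the board's +x. Fence: fixed wooden block 100 mm long (along the board's y), 24 mm thick, 30 mm high, its face 21 mm to the board's -x side of the post's axis, spanning 80 to 180 mm from the post along the board's +y. A twist of the wrist holding the rail also levers it on the fence.
- rail_notch (a point): point of the loose rail where the post's axis sits when the notch is home, half-way up, 1.1 mm outside the rail's notched end; x runs along the rail away from the notch, z up. The notch is a 90 degree V, 26 mm wide, 13 mm deep, in the middle of the end, whose outer corners are cut off at 45 degrees. It starts 35 to 70 mm from the post. In line and home, x is the board's +y.
- rail_center (a point): centre of the loose plywood rail, half-way up, 151 mm from the notch point; same axes. Rail: 300 long, 42 wide, 24 mm high, about 0.2 kg, flat on the board, starting 23 to 36 degrees askew, free end on the board's +x side of the line. In line and home its long side touches the fence face; from 180 to 301 mm from the notch point it is clear of the fence and can be gripped across its width.
- tape: grey ring, 56 mm across, 19 mm high, standing on the board on the robot's side of the fence; leave alone
- jar: small clear jar with a metal cap, 48 mm across, 55 mm high, on the board; leave alone
- hammer: hammer lying to the robot's right; leave alone
- driver: screwdriver lying to the robot's left; leave alone
- strip: plain plywood strip without a notch, 190 x 42 x 24 mm, to the right; leave alone
- screws: open grey two-part tray, 110 x 90 x 35 mm, to the left; leave alone
- block: wooden offcut block, 70 x 45 x 35 mm, to the left; leave alone

How it is judged:
On the way, in this order (a step that is already met when the one before it is completed fails the run):
1. the notch is pushed home on the post (within 4 mm, pressed with more than 4 N) while the rail is still more than 0.25 rad out of line (horizontal distance between rail_notch and post_axis below 0.004 m and contact force between rail and post above 4 N and angle between the x axis of rail_notch and the y axis of board, either way round above 0.25 rad), for 0.2 s.
2. on the swing, between 0.2 and 0.04 rad out of line, the notch is pressed on the post (within 4 mm, more than 2 N) (horizontal distance between rail_notch and post_axis below 0.004 m and contact force between rail and post above 2 N and angle between the x axis of rail_notch and the y axis of board, either way round between 0.04 and 0.2 rad), for 0.2 s.
3. the rail is flush along the fence (within 0.015 rad), notch on the post, pressed on the fence with more than 4 N (horizontal distance between rail_notch and post_axis below 0.004 m and contact force between rail and fence above 4 N and angle between the x axis of rail_notch and the y axis of board, either way round below 0.015 rad), for 0.3 s.
At the end, for the whole second after the job is handed in: The rail lies flat and still on the board, its notch home on the post (within 3 mm) and its length in line with the board's y, flush along the fence (within 0.015 rad), released (horizontal distance between rail_notch and post_axis below 0.003 m and angle between the x axis of rail_notch and the y axis of board, either way round below 0.015 rad and z of rail_notch in the frame of board below 0.027 m and angle between rail_notch's own z axis and vertical below 0.03 rad and linear speed of rail below 0.01 m/s); the robot touches nothing.
It fails at once if the rail bears on the post with 25 N or more (contact force between rail and post above 25 N).
It fails at once if the rail bears on the fence with 25 N or more (contact force between rail and fence above 25 N).
It fails at once if the rail is brought within 0.25 rad of the line with its notch more than 8 mm off the post (angle between the x axis of rail_notch and the y axis of board, either way round below 0.25 rad and horizontal distance between rail_notch and post_axis above 0.008 m).
It fails at once if the rail is lifted off the board (an end or the middle raised by more than 12 mm) (z of any of rail_notch, rail_center in the frame of board above 0.036 m).
It fails at once if another thing on the bench is moved by more than 15 mm (distance of any of tape, jar, hammer, driver, strip, screws, block from where it was at the start of the episode above 0.015 m).
It also fails if it takes over 62 s, if anything falls off the work surface, if the arm or the gripper's body presses on something with over 40 N, if the wrist force passes 120 N, or if a joint passes its speed limit or range.

## Working session

There is one attempt and no reset: what is moved stays moved. The work goes in short steps, Python scripts to look and compute and a tool call to move; the robot and the scene stay as the last step left them, time stands still between calls to the robot, and variables do not carry over. Pictures are saved under pics/ and viewed, and the job is handed in when it is done.

Besides the shell and the picture viewer there is one more tool, called after "Request:" by a JSON object that holds its "op" and its "data", one argument or row to a line. jog_arm: Moves the arm, as the interface text tells. Scaled input: -1 to 1 covers 0.4 m each way for a shift and 30 degrees each way for a turn. Its arguments: {"type":"object","properties":{"rows":{"type":"array","items":{"type":"array","items":{"type":"array","items":{"type":"number","minimum":-1,"maximum":1}}}}},"required":["rows"]}

```bash
ls; mkdir -p pics
python3 - <<'E'
from workcell import sensors, vision, r
import cv2,pickle
s=sensors.observe()
for k,v in s.items(): print(k,v)
print(r.tip_reach)
for n in ["scene","top","wrist"]:
    f=vision.grab_frame(n); pickle.dump(f,open(f"pics/{n}0.pkl","wb")); cv2.imwrite(f"pics/{n}0.png",f["pixels"])
    print(n,f["vertical_fov"],f["cx"],f["cy"],f["R"],f["t"])
E
```

```text
pics
t 0.0
joint_pos [ 1.27896887  0.46837656 -0.0116148   1.60365347  0.00602529  1.0714425
 -0.05631189]
joint_vel [-0.00043475  0.00099153  0.00118356 -0.00130608 -0.00080063 -0.00073482
  0.00105366]
joint_efforts [-8.87834233e-07 -5.32377040e+01  2.17459799e-02 -2.51297826e+01
  1.15235653e-02  7.65915611e-03 -2.14366551e-07]
tool_pos [ 0.1598596  -0.62942284  0.22642643]
tcp_rot [-3.11552645e+00 -3.89542996e-01  5.83820264e-04]
contact_force [-0.17292006 -0.71063824  0.12032737]
torque [ 0.0092493   0.02742487 -0.0148836 ]
grip_width 0.08515717948901126
0.017
scene 46.82822377301232 261.37472682239195 181.10999470784043 [[ 0.87972154  0.47531328 -0.01293442]
 [ 0.28042944 -0.54060948 -0.7931587 ]
 [-0.38399133  0.6941316  -0.60887763]] [-0.5074791  -0.10483816  1.55174594]
top 43.311127214261575 257.0548421548795 194.58606299609613 [[ 0.00572466 -0.99991491  0.01172201]
 [-0.99723314 -0.00657735 -0.07404597]
 [ 0.07411677 -0.01126569 -0.99718593]] [0.00161199 0.56202198 1.43413344]
wrist 68.99388059483691 256.611693589393 192.9255659427617 [[ 2.47744504e-01 -9.68825062e-01 -8.12837956e-04]
 [-9.25709013e-01 -2.36966361e-01  2.94804625e-01]
 [-2.85806724e-01 -7.22837742e-02 -9.55557205e-01]] [-0.649252   -0.03893596  0.37801994]
```

View pics/top0.png

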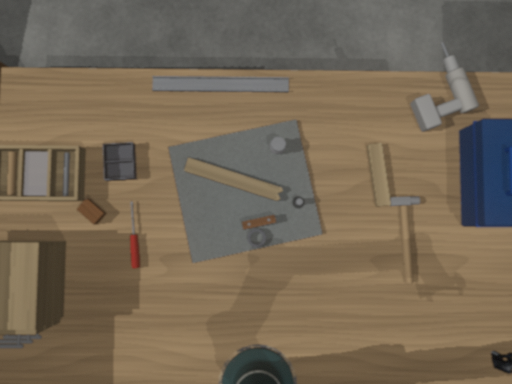

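View pics/scene0.png

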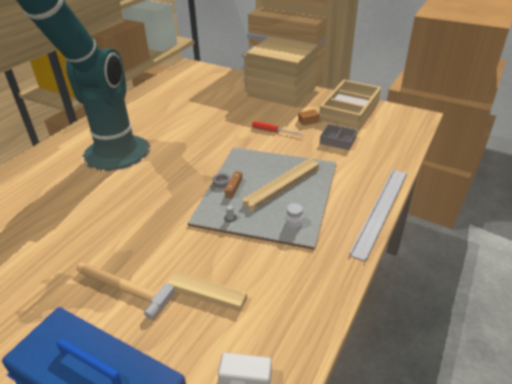

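Run:
```python
import cv2
im=cv2.imread("pics/top0.png")
c=im[110:270,160:330]; cv2.imwrite("pics/top0z.png",cv2.resize(c,None,fx=3.5*1,fy=3.5,interpolation=cv2.INTER_CUBIC))
im=cv2.imread("pics/scene0.png")
c=im[140:250,185:345]; cv2.imwrite("pics/scene0z.png",cv2.resize(c,None,fx=5,fy=5,interpolation=cv2.INTER_CUBIC))
```

```text
(no output)
```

View pics/top0z.png

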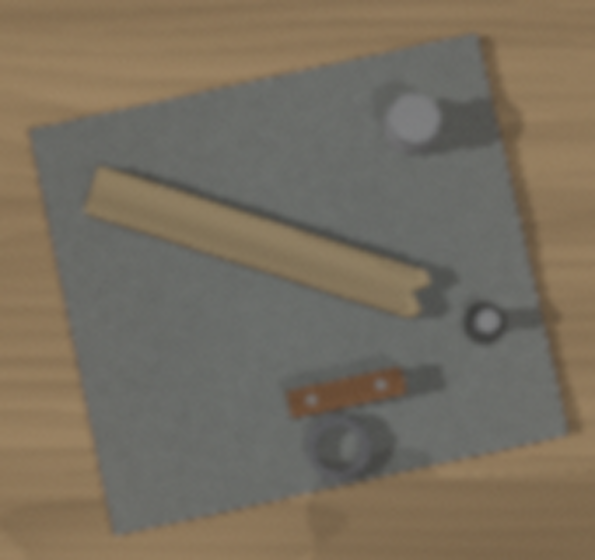

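View pics/scene0z.png

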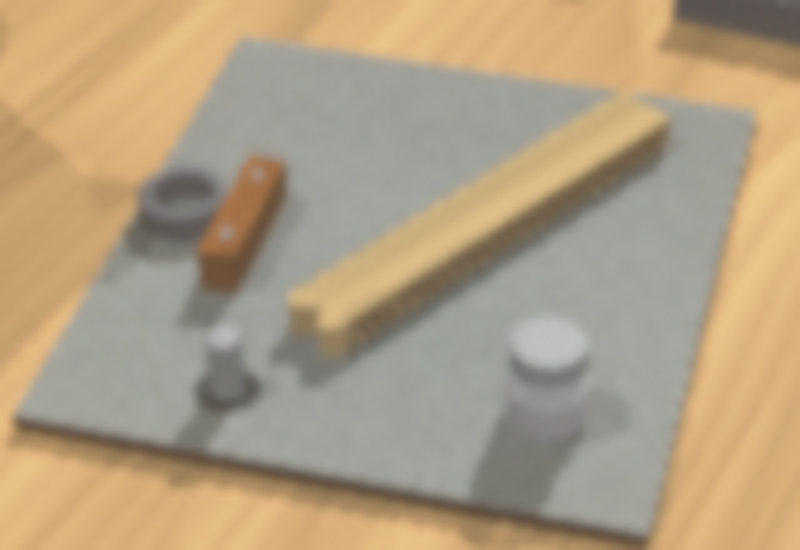

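```bash
cat > h.py <<'E'
import numpy as np, pickle
from scipy.optimize import least_squares
from scipy.spatial.transform import Rotation as Ro
def cam(f):
    F=f["pixels"].shape[0]/2/np.tan(np.radians(f["vertical_fov"])/2)
    return F,f["cx"],f["cy"],np.array(f["R"]),np.array(f["t"])
def back(f,u,v,z):
    F,cx,cy,R,t=cam(f); d=R.T@np.array([(u-cx)/F,(v-cy)/F,1]); o=-R.T@t
    return o+d*(z-o[2])/d[2]
def proj(f,X):
    F,cx,cy,R,t=cam(f); c=R@np.asarray(X)+t
    return np.array([F*c[0]/c[2]+cx,F*c[1]/c[2]+cy])
E
python3 - <<'E'
from h import *
f=pickle.load(open("pics/top0.pkl","rb"))
# resize shift: u=(x+.5)/3.5-.5+160
P=lambda x,y,z:back(f,(x+.5)/3.5-.5+160,(y+.5)/3.5-.5+110,z)
b=[P(*p,.012)[:2] for p in [(478,35),(30,130),(115,533),(575,433)]]
print(np.round(b,4)); 
for i in range(4): 
    d=b[(i+1)%4]-b[i]; print(np.linalg.norm(d),np.degrees(np.arctan2(-d[0],d[1])))
post=P(488,321,.052); print("post",post)
fe=[P(*p,.042)[:2] for p in [(287,391),(401,367),(408,389),(295,417)]]; print("fence",np.round(fe,4))
ra=[P(*p,.036)[:2] for p in [(100,166),(432,268),(410,318),(84,212)]]; print("rail",np.round(ra,4))
print([np.linalg.norm(ra[i]-ra[(i+1)%4]) for i in range(4)])
for a,c in((1,0),(2,3)):
    d=ra[c]-ra[a]; print(np.degrees(np.arctan2(-d[0],d[1])))
print("tape",P(348,443,.031),"jar",P(414,118,.067))
E
```

```text
[[ 0.7938 -0.1137]
 [ 0.7067  0.2762]
 [ 0.3594  0.1969]
 [ 0.4468 -0.1973]]
0.3995080337247299 12.589580863550651
0.3562632499478505 102.84649492467472
0.40379004106587196 -167.49502707646104
0.35690436379317664 -76.46658172614808
post [ 0.540511 -0.118396  0.052   ]
fence [[ 0.4809  0.0504]
 [ 0.5017 -0.0458]
 [ 0.4832 -0.0517]
 [ 0.4591  0.0434]]
rail [[ 0.672   0.2117]
 [ 0.5864 -0.0722]
 [ 0.5436 -0.0536]
 [ 0.6323  0.2247]]
[np.float64(0.29653497615051244), np.float64(0.04669876173493147), np.float64(0.29205625909664), np.float64(0.0417105585513916)]
-16.76774630854567
-17.6848765428131
tape [ 0.43735707 -0.00150805  0.031     ] jar [ 0.7098792  -0.05486346  0.067     ]
```

Run:
```python
from h import *
from workcell import sensors
s=sensors.observe()
R=Ro.from_rotvec(s["tcp_rot"]).as_matrix(); print(np.round(R,4), s["tool_pos"])
f=pickle.load(open("pics/wrist0.pkl","rb"))
F,cx,cy,Rc,t=cam(f); c=-Rc.T@t; print("cam",c,"in tool",R.T@(c-s["tool_pos"])); print("cam axes in tool",np.round(R.T@Rc.T,3))
for tgt in ([0.6,0.1,0.25],[.634,.159,.12]):
    print(R.T@(np.array(tgt)-s["tool_pos"]))
for a in (-17.2,162.8):
    y=np.array([np.cos(np.radians(a)),np.sin(np.radians(a)),0]); z=np.array([0,0,-1]); x=np.cross(y,z)
    T=np.stack([x,y,z],1); print(a,np.degrees(Ro.from_matrix(R.T@T).as_rotvec()))
```

```text
[[ 9.692e-01  2.462e-01 -4.000e-04]
 [ 2.462e-01 -9.692e-01  1.300e-03]
 [-1.000e-04 -1.300e-03 -1.000e+00]] [ 0.15992274 -0.62959558  0.22666538]
cam [ 0.23284589 -0.61091342  0.37217044] in tool [ 0.07526287 -0.00034619 -0.14551258]
cam axes in tool [[ 0.002 -0.956 -0.295]
 [ 1.     0.001  0.001]
 [-0.001 -0.295  0.956]]
[ 0.6061628  -0.59881389 -0.02260071]
[ 0.65365623 -0.64745331  0.1074592 ]
-17.2 [-7.25750745e-02 -3.35216401e-02 -5.85465116e+01]
162.8 [-3.89813141e-02  8.43953865e-02  1.21453458e+02]
```

Request:
{"op": "jog_arm", "data": {
  "rows": [
    [[0, 0, -0.975, 0.745, -0.7, 0, 1], [0, 0, -0.975, 0.745, -0.7, 0, 1], [0, 0, -0.975, 0.745, -0.7, 0, 1], [0, 0, -0.975, 0.745, -0.7, 0, 1], [0, 0, -0.975, 0.745, -0.7, 0, 1], [0, 0, -0.975, 0.745, -0.7, 0, 1], [0, 0, -0.975, 0.745, -0.7, 0, 1], [0, 0, -0.975, 0.745, -0.7, 0, 1], [0, 0, -0.975, 0.745, -0.7, 0, 1], [0, 0, -0.975, 0.745, -0.7, 0, 1], [0, 0, -0.975, 0.745, -0.7, 0, 1]]
  ]
}}

```text
t: 1.25
tool_pos: [0.3792, -0.2864, 0.2273]
tcp_rot: [2.919, 1.162, -0.001]
contact_force: [0.0, 0.5, -0.0]
grip_width: 0.0854
```

```bash
cat >> h.py <<'E'
def rel(p,R,tgt,yaw):
    a=np.radians(yaw); y=np.array([np.cos(a),np.sin(a),0]); z=np.array([0,0,-1.]); x=np.cross(y,z)
    T=np.stack([x,y,z],1)
    return np.round(np.degrees(Ro.from_matrix(R.T@T).as_rotvec())/30,4), np.round(R.T@(np.array(tgt)-p)/0.4,4)
E
python3 - <<'E'
from h import *
from workcell import sensors
s=sensors.observe(); R=Ro.from_rotvec(s["tcp_rot"]).as_matrix()
print(s["joint_pos"],s["t"]); print(rel(s["tool_pos"],R,[.6,.06,.23],-17.2))
E
```

```text
[ 0.86440622  0.19539551 -0.32210101  2.00029569  0.07611221  0.95734901
 -0.30884954] 1.25
(array([-5.000e-04,  1.400e-03, -9.794e-01]), array([ 0.9963, -0.2496, -0.0076]))
```

Request:
{"op": "jog_arm", "data": {
  "rows": [
    [[0, 0, -0.979, 0.996, -0.25, -0.007, 1], [0, 0, -0.979, 0.996, -0.25, -0.007, 1], [0, 0, -0.979, 0.996, -0.25, -0.007, 1], [0, 0, -0.979, 0.996, -0.25, -0.007, 1], [0, 0, -0.979, 0.996, -0.25, -0.007, 1], [0, 0, -0.979, 0.996, -0.25, -0.007, 1], [0, 0, -0.979, 0.996, -0.25, -0.007, 1], [0, 0, -0.979, 0.996, -0.25, -0.007, 1], [0, 0, -0.979, 0.996, -0.25, -0.007, 1], [0, 0, -0.979, 0.996, -0.25, -0.007, 1], [0, 0, -0.979, 0.996, -0.25, -0.007, 1]]
  ]
}}

```text
t: 2.35
tool_pos: [0.5998, 0.0585, 0.2294]
tcp_rot: [2.53, 1.861, -0.004]
contact_force: [-0.7, -0.2, -0.8]
grip_width: 0.0855
```

Run:
```python
from h import *
from workcell import sensors,vision
import cv2
s=sensors.observe(); R=Ro.from_rotvec(s["tcp_rot"]).as_matrix()
print(s["t"],s["joint_pos"],s["tool_pos"],np.round(R,4))
f=vision.grab_frame("wrist"); pickle.dump(f,open("pics/wrist1.pkl","wb")); cv2.imwrite("pics/wrist1.png",cv2.resize(f["pixels"],(800,600),interpolation=cv2.INTER_CUBIC))
```

```text
2.35 [ 0.25944997  0.45259453 -0.54666771  1.69248929  0.26324342  1.07227619
 -0.67210584] [0.59975212 0.05846249 0.22938211] [[ 0.2976  0.9547 -0.0016]
 [ 0.9547 -0.2976 -0.0017]
 [-0.0021 -0.001  -1.    ]]
```

View pics/wrist1.png

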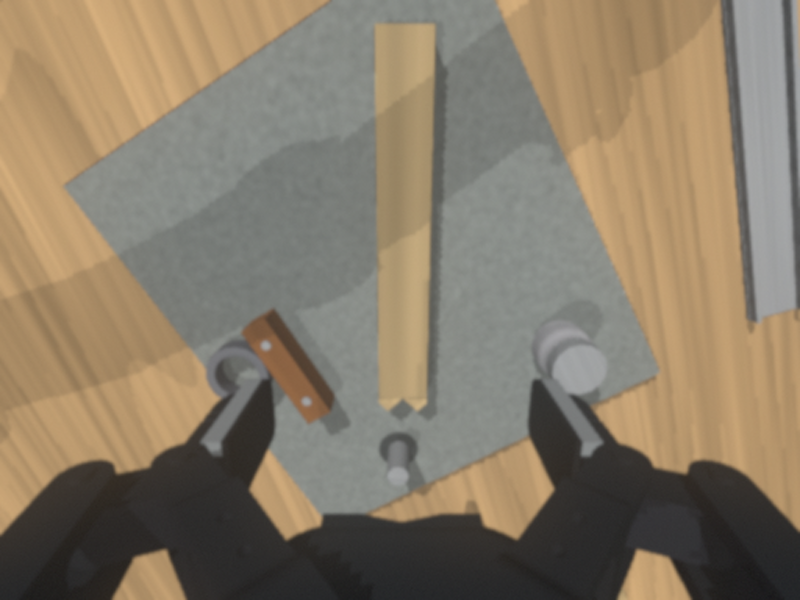

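Run:
```python
import pickle,cv2
f=pickle.load(open("pics/wrist1.pkl","rb"))["pixels"]
a=cv2.resize(f[235:320,205:325],None,fx=6,fy=6,interpolation=cv2.INTER_CUBIC); cv2.imwrite("pics/w1a.png",a)
b=cv2.resize(f[0:60,215:305],None,fx=6,fy=6,interpolation=cv2.INTER_CUBIC); cv2.imwrite("pics/w1b.png",b)
c=cv2.resize(f[180:280,140:230],None,fx=6,fy=6,interpolation=cv2.INTER_CUBIC); cv2.imwrite("pics/w1c.png",c)
```

```text
(no output)
```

View pics/w1a.png

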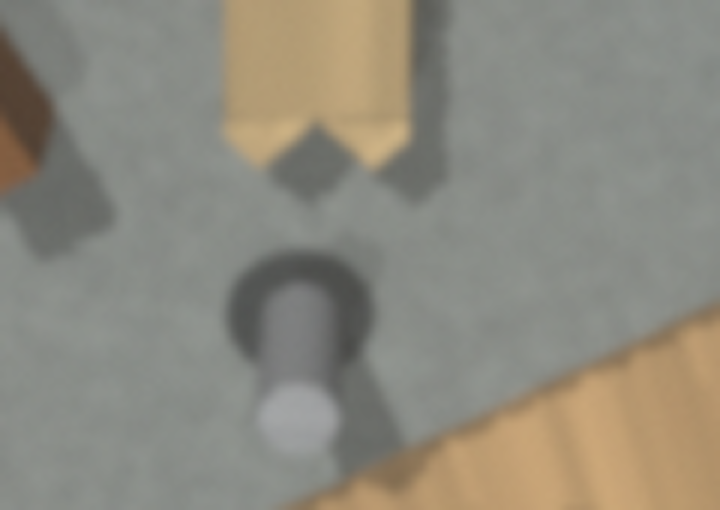

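View pics/w1b.png

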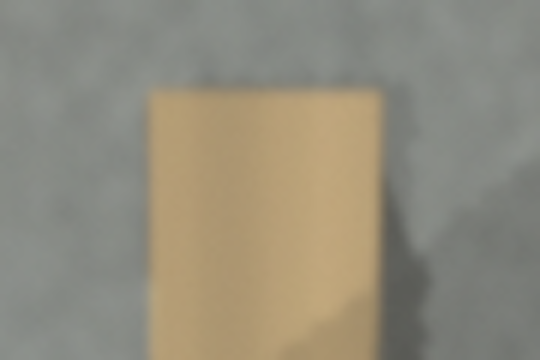

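View pics/w1c.png

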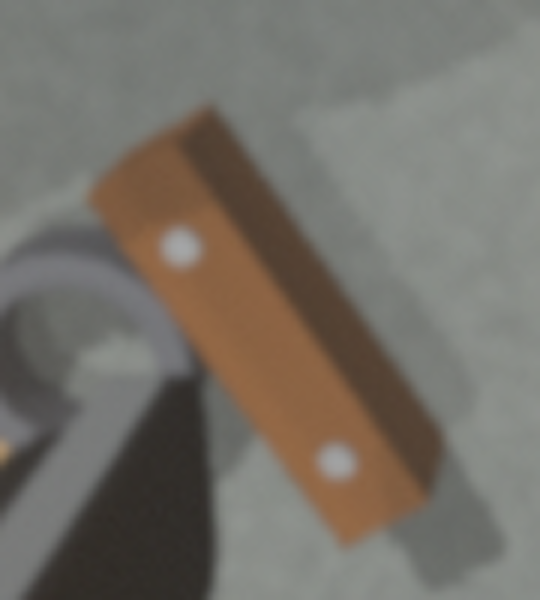

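Run:
```python
from h import *
f=pickle.load(open("pics/wrist1.pkl","rb"))
def mk(x0,y0): return lambda x,y,z:back(f,(x+.5)/6-.5+x0,(y+.5)/6-.5+y0,z)
A=mk(205,235);B=mk(215,0);C=mk(140,180)
t1,t2,ap=A(262,170,.036),A(372,170,.036),A(316,122,.036)
c1,c2=A(224,128,.036),A(412,128,.036)
e1,e2=B(149,90,.036),B(383,90,.036)
tm=(t1+t2)/2; em=(e1+e2)/2; d=em-tm
print("len",np.linalg.norm(d),"width",np.linalg.norm(e1-e2),np.linalg.norm(c1-c2),"tips",np.linalg.norm(t1-t2),"depth",np.linalg.norm(tm-ap))
d/=np.linalg.norm(d); print("rail dir yaw",np.degrees(np.arctan2(-d[0],d[1])))
for a,b in((c1,e1),(c2,e2)): q=b-a; print(np.degrees(np.arctan2(-q[0],q[1])))
N=em-301.1e-3*d; print("notch",N, tm-.0011*d,"em",em)
pt,pb=A(298,417,.052),A(300,312,.012); print("post",pt,pb)
fc=np.array([C(90,193,.042),C(180,148,.042),C(430,498,.042),C(347,545,.042)]); print(fc)
q=fc[1]-fc[2]; print("fence len",np.linalg.norm(q),np.degrees(np.arctan2(-q[0],q[1])),"thk",np.linalg.norm(fc[0]-fc[1]))
q=fc[0]-fc[3]; print(np.linalg.norm(q),np.degrees(np.arctan2(-q[0],q[1])))
for yaw in (12.6,13):
  a=np.radians(yaw); x=np.array([np.cos(a),np.sin(a)]);y=np.array([-np.sin(a),np.cos(a)])
  for p in fc: print(yaw,np.round([(p-pt)[:2]@x*1e3,(p-pt)[:2]@y*1e3],1))
v=(pt-N)[:2]; print("to post",v, "along",-v@d[:2],"lat(+x side)",v@np.array([d[1],-d[0]]))
```

```text
len 0.29894498752341075 width 0.041327911501457544 0.04280921473480826 tips 0.02525992250891394 depth 0.012403609987514944
rail dir yaw -17.478432667817042
-17.59204305538365
-17.297452153539602
notch [ 0.56142286 -0.06878484  0.036     ] [ 0.56173973 -0.06777854  0.036     ] em [0.65185728 0.21841339 0.036     ]
post [ 0.54166294 -0.11783558  0.052     ] [ 0.54162981 -0.11845978  0.012     ]
[[ 0.45977493  0.04633361  0.042     ]
 [ 0.48194816  0.05008466  0.042     ]
 [ 0.5036166  -0.04427316  0.042     ]
 [ 0.48140397 -0.05011765  0.042     ]]
fence len 0.09681383390982874 12.933236388867668 thk 0.022488270131444922
0.09884664860783517 12.639389223403766
12.6 [-44.1 178.1]
12.6 [-21.6 176.9]
12.6 [-21.1  80.1]
12.6 [-44.   79.2]
13 [-42.9 178.4]
13 [-20.4 177. ]
13 [-20.5  80.2]
13 [-43.5  79.5]
to post [-0.01975992 -0.04905074] along 0.05272089500037517 lat(+x side) -0.004115371768463871
```

Run:
```python
from h import *
from workcell import sensors
s=sensors.observe(); R=Ro.from_rotvec(s["tcp_rot"]).as_matrix()
print(s["contact_force"]); print(rel(s["tool_pos"],R,[.632,.1554,.10],-17.45));print(rel(s["tool_pos"],R,[.632,.1554,.032],-17.45))
```

```text
[ 0.0301372  -0.32033635 -0.51163645]
(array([-0.0011,  0.0041,  0.0031]), array([0.257 , 0.0048, 0.3235]))
(array([-0.0011,  0.0041,  0.0031]), array([0.2573, 0.0049, 0.4935]))
```

Request:
{"op": "jog_arm", "data": {
  "rows": [
    [[-0.001, 0.004, 0.003, 0.257, 0.005, 0.3, 1], [-0.001, 0.004, 0.003, 0.257, 0.005, 0.3, 1], [-0.001, 0.004, 0.003, 0.257, 0.005, 0.3, 1], [-0.001, 0.004, 0.003, 0.257, 0.005, 0.35, 1], [-0.001, 0.004, 0.003, 0.257, 0.005, 0.39, 1], [-0.001, 0.004, 0.003, 0.257, 0.005, 0.43, 1], [-0.001, 0.004, 0.003, 0.257, 0.005, 0.46, 1], [-0.001, 0.004, 0.003, 0.257, 0.005, 0.48, 1], [-0.001, 0.004, 0.003, 0.257, 0.005, 0.49, 1], [-0.001, 0.004, 0.003, 0.257, 0.005, 0.49, 1]]
  ]
}}

```text
t: 3.4
tool_pos: [0.6324, 0.1587, 0.0343]
tcp_rot: [-2.529, -1.863, -0.003]
contact_force: [-1.1, 0.9, 0.7]
grip_width: 0.0852
```

Run:
```python
from h import *
from workcell import sensors,vision
import cv2
s=sensors.observe(); R=Ro.from_rotvec(s["tcp_rot"]).as_matrix()
print(s["t"],s["joint_pos"],s["tool_pos"],s["contact_force"],s["torque"]);print(rel(s["tool_pos"],R,[.632,.1554,.032],-17.45))
f=vision.grab_frame("wrist"); pickle.dump(f,open("pics/wrist2.pkl","wb")); cv2.imwrite("pics/wrist2.png",f["pixels"])
```

```text
3.4 [ 0.01911812  0.7591903  -0.4478932   1.68745068  0.43022347  0.79242483
 -0.92847822] [0.63241475 0.15872693 0.03427879] [-1.0991954   0.91469205  0.73050474] [ 0.00456347 -0.01397505 -0.03909138]
(array([ 0.0015, -0.0038,  0.0066]), array([-0.0083,  0.0015,  0.0057]))
```

View pics/wrist2.png

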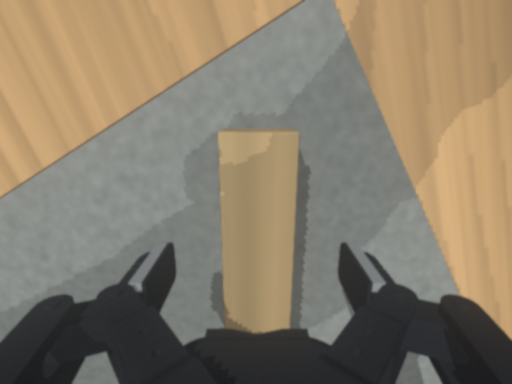

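Request:
{"op": "jog_arm", "data": {
  "rows": [
    [[0, 0, 0, 0, 0, 0, -1], [0, 0, 0, 0, 0, 0, -1], [0, 0, 0, 0, 0, 0, -1], [0, 0, 0, 0, 0, 0, -1], [0, 0, 0, 0, 0, 0, -1], [0, 0, 0, 0, 0, 0, -1], [0, 0, 0, 0, 0, 0, -1]]
  ]
}}

```text
t: 4.15
tool_pos: [0.6323, 0.1592, 0.0341]
tcp_rot: [-2.528, -1.863, -0.003]
contact_force: [0.3, -0.7, 0.3]
grip_width: -0.0002
```

Request:
{"op": "jog_arm", "data": {
  "rows": [
    [[0, 0, 0, 0, 0, 0, -1], [0, 0, 0, 0, 0, 0, -1], [0, 0, 0, 0, 0, 0, -1]]
  ]
}}

```text
t: 4.45
tool_pos: [0.6322, 0.1591, 0.0341]
tcp_rot: [-2.528, -1.863, -0.003]
contact_force: [0.0, 0.6, 0.4]
grip_width: -0.0
```

```bash
cat > st.py <<'E'
from h import *
from workcell import sensors,vision
import cv2,sys
POST=np.array([.5416,-.118])
s=sensors.observe(); R=Ro.from_rotvec(s["tcp_rot"]).as_matrix()
yaw=np.degrees(np.arctan2(R[1,1],R[0,1]))
print("t",round(s["t"],2),"pos",np.round(s["tool_pos"],4),"yaw",round(yaw,2),"F",np.round(s["contact_force"],1),"Ftool",np.round(R.T@s["contact_force"],1),"M",np.round(s["torque"],2),"w",round(s["grip_width"],4),"r",np.linalg.norm(s["tool_pos"][:2]-POST))
if len(sys.argv)>1:
    for n in sys.argv[2:]:
        f=vision.grab_frame(n); pickle.dump(f,open(f"pics/{n}{sys.argv[1]}.pkl","wb")); cv2.imwrite(f"pics/{n}{sys.argv[1]}.png",cv2.resize(f["pixels"],(800,600),interpolation=cv2.INTER_CUBIC))
E
python3 st.py 3 wrist top
```

```text
t 4.45 pos [0.6322 0.1591 0.0341] yaw -17.22 F [0.  0.6 0.4] Ftool [ 0.6 -0.1 -0.4] M [-0.03 -0.02  0.05] w -0.0 r 0.29158312062027014
```

View pics/wrist3.png

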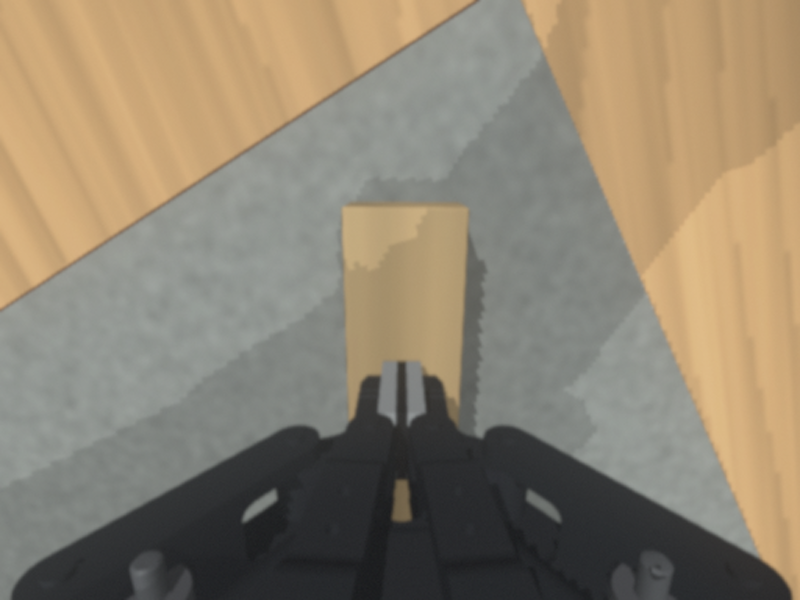

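View pics/top3.png

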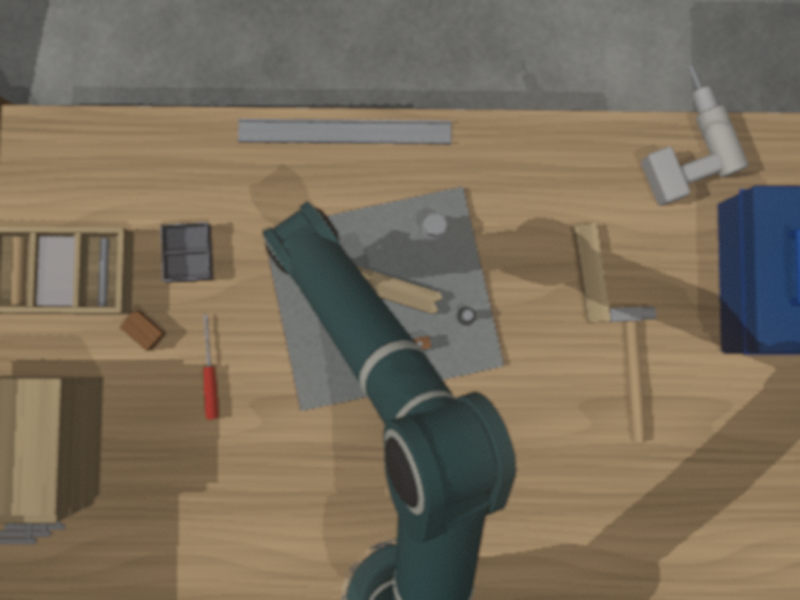

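Run:
```python
from h import *
from workcell import sensors
s=sensors.observe(); R=Ro.from_rotvec(s["tcp_rot"]).as_matrix(); p=s["tool_pos"]
f=pickle.load(open("pics/wrist3.pkl","rb"))
F,cx,cy,Rc,t=cam(f); c=-Rc.T@t; print("cam",c,R.T@(c-p))
for z in (.030,.036,.042,.048):
  a,b=[back(f,(u+.5)*.64-.5,(v+.5)*.64-.5,z) for u,v in((342,205),(468,205))]
  m=(a+b)/2; print(z,"w",np.linalg.norm(a-b),m)
# fingertip projections
for x in (-.011,0,.011):
  for z in (-.03,-.017,0,.017,.03):
    q=proj(f,p+R@np.array([x,0,z])); print(x,z,np.round(q/.64))
```

```text
cam [0.65437907 0.23102464 0.17994176] [ 7.54844684e-02 -5.92065797e-05 -1.45647308e-01]
0.03 w 0.04238726804909994 [0.65218033 0.21917481 0.03      ]
0.036 w 0.040691118795706034 [0.65226831 0.21964899 0.036     ]
0.042 w 0.03899496954231234 [0.6523563  0.22012317 0.042     ]
0.048 w 0.03729882028891843 [0.65244428 0.22059734 0.048     ]
-0.011 -0.03 [401. 457.]
-0.011 -0.017 [401. 433.]
-0.011 0 [401. 406.]
-0.011 0.017 [401. 385.]
-0.011 0.03 [401. 371.]
0 -0.03 [401. 426.]
0 -0.017 [401. 404.]
0 0 [401. 380.]
0 0.017 [401. 361.]
0 0.03 [401. 348.]
0.011 -0.03 [401. 394.]
0.011 -0.017 [401. 374.]
0.011 0 [401. 353.]
0.011 0.017 [401. 335.]
0.011 0.03 [401. 324.]
```

```bash
python3 - <<'E'
from h import *
import cv2
f=pickle.load(open("pics/wrist1.pkl","rb")); g=pickle.load(open("pics/wrist3.pkl","rb"))
a=cv2.resize(f["pixels"][225:345,320:420],None,fx=5,fy=5,interpolation=cv2.INTER_CUBIC)
b=cv2.resize(g["pixels"][215:335,205:265+40],None,fx=5,fy=5,interpolation=cv2.INTER_CUBIC)
cv2.imwrite("pics/fing.png",np.hstack([a,b])[:, :1000][:600])
print(np.hstack([a,b]).shape)
E
python3 st.py 4 scene
```

```text
(600, 1000, 3)
t 4.55 pos [0.6322 0.1592 0.0341] yaw -17.22 F [ 1.2  0.4 -0. ] Ftool [0.8 1.1 0. ] M [-0.01  0.02 -0.  ] w 0.0 r 0.29162218580170596
```

Run:
```python
import cv2
a=cv2.imread("pics/fing.png"); cv2.imwrite("pics/fing2.png",cv2.resize(a,(800,480)))
import pickle
f=pickle.load(open("pics/scene4.pkl","rb"))["pixels"]
cv2.imwrite("pics/scene4z.png",cv2.resize(f[90:210,210:370],None,fx=5,fy=5,interpolation=cv2.INTER_CUBIC))
```

```text
(no output)
```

View pics/fing2.png

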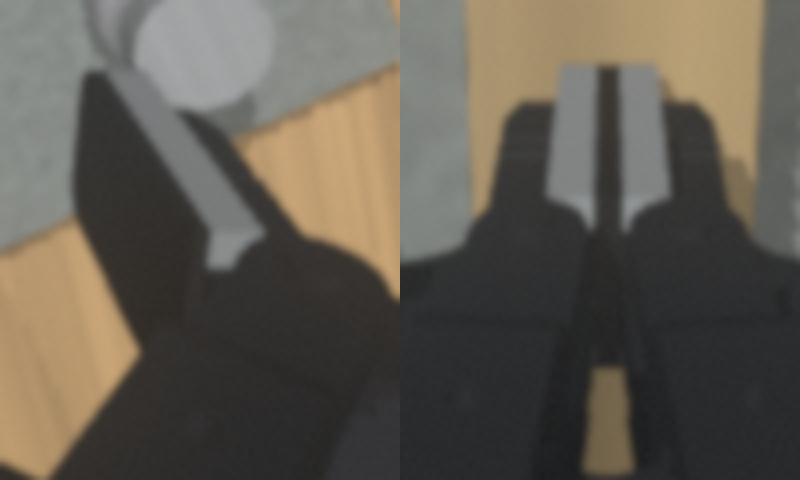

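View pics/scene4z.png

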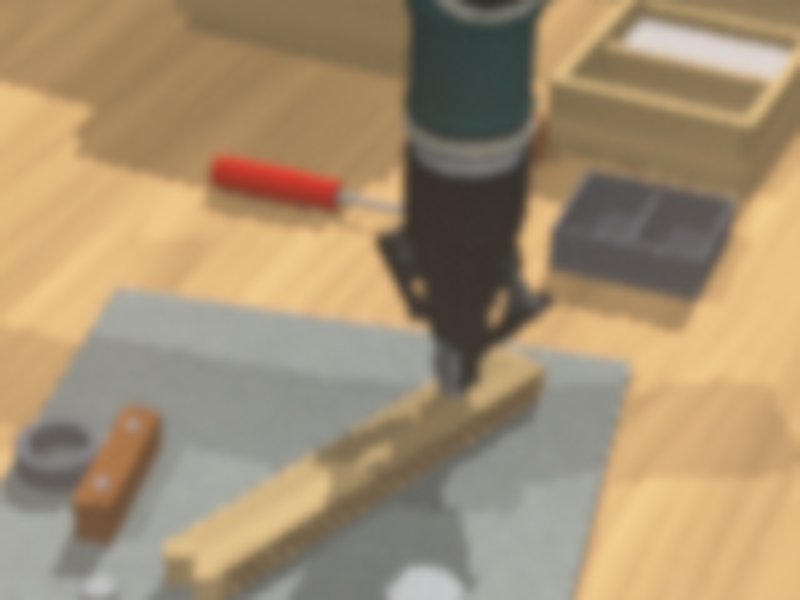

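Request:
{"op": "jog_arm", "data": {
  "rows": [
    [[0, 0, 0, 0, 0, 0, 1], [0, 0, 0, 0, 0, 0, 1], [0, 0, 0, 0, 0, 0, 1], [0, 0, 0, 0, 0, 0, 1], [0, 0, 0, 0, 0, 0, 1], [0, 0, 0, 0, 0, 0, 1], [0, 0, 0, 0, 0, 0.02, 1], [0, 0, 0, 0, 0, 0.035, 1], [0, 0, 0, 0, 0, 0.035, 1]]
  ]
}}

```text
t: 5.5
tool_pos: [0.6312, 0.1588, 0.0186]
tcp_rot: [-2.528, -1.863, 0.001]
contact_force: [0.6, 0.5, 0.5]
grip_width: 0.0852
```

```bash
python3 st.py 5 wrist scene
python3 - <<'E'
import cv2,pickle
f=pickle.load(open("pics/scene5.pkl","rb"))["pixels"]
cv2.imwrite("pics/scene5z.png",cv2.resize(f[90:210,210:370],None,fx=5,fy=5,interpolation=cv2.INTER_CUBIC))
E
```

```text
t 5.5 pos [0.6312 0.1588 0.0186] yaw -17.21 F [0.6 0.5 0.5] Ftool [ 0.7  0.5 -0.5] M [ 0.04  0.   -0.01] w 0.0852 r 0.29094074879787696
```

View pics/scene5z.png

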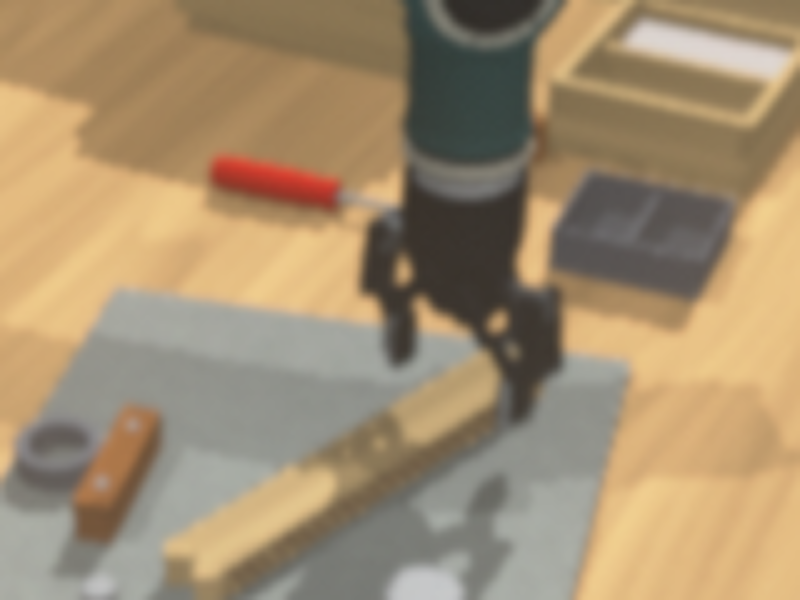

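View pics/wrist5.png

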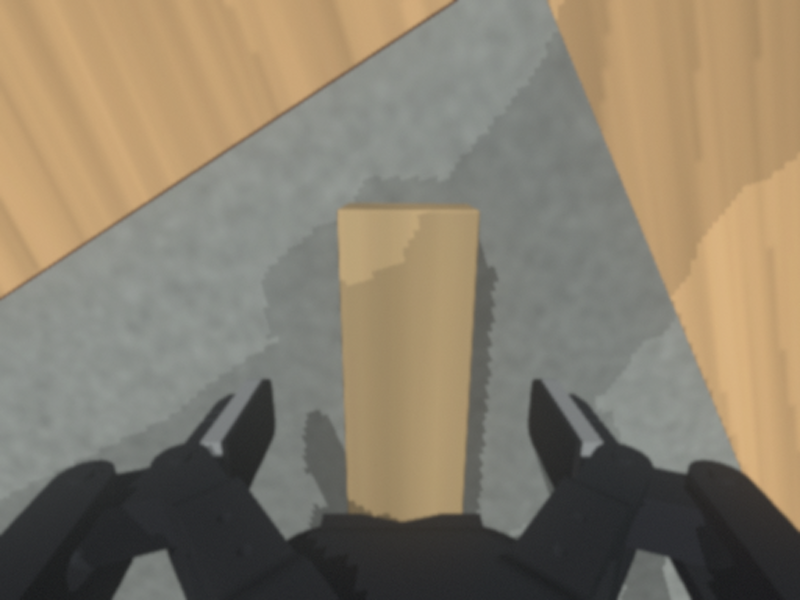

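Request:
{"op": "jog_arm", "data": {
  "rows": [
    [[0, 0, 0, 0, 0, 0.015, 1], [0, 0, 0, 0, 0, 0.028, 1], [0, 0, 0, 0, 0, 0.028, 1], [0, 0, 0, 0, 0, 0.028, 1]]
  ]
}}

```text
t: 6.0
tool_pos: [0.6321, 0.1592, 0.0087]
tcp_rot: [-2.528, -1.863, -0.002]
contact_force: [0.1, 1.2, -0.8]
grip_width: 0.0854
```

Request:
{"op": "jog_arm", "data": {
  "rows": [
    [[0, 0, 0, 0, 0, 0, -1], [0, 0, 0, 0, 0, 0, -1], [0, 0, 0, 0, 0, 0, -1], [0, 0, 0, 0, 0, 0, -1], [0, 0, 0, 0, 0, 0, -1], [0, 0, 0, 0, 0, 0, -1]]
  ]
}}

```text
t: 6.6
tool_pos: [0.6326, 0.1594, 0.0094]
tcp_rot: [-2.529, -1.864, -0.004]
contact_force: [-0.4, -0.5, 4.4]
grip_width: 0.0409
```

```bash
python3 st.py 6 wrist scene
python3 - <<'E'
import cv2,pickle
f=pickle.load(open("pics/scene6.pkl","rb"))["pixels"]
cv2.imwrite("pics/scene6z.png",cv2.resize(f[90:210,210:370],None,fx=5,fy=5,interpolation=cv2.INTER_CUBIC))
E
```

```text
t 6.6 pos [0.6326 0.1594 0.0094] yaw -17.22 F [-0.4 -0.5  4.4] Ftool [-0.6 -0.3 -4.4] M [-0.02  0.07 -0.03] w 0.0409 r 0.29190944766049054
```

View pics/scene6z.png

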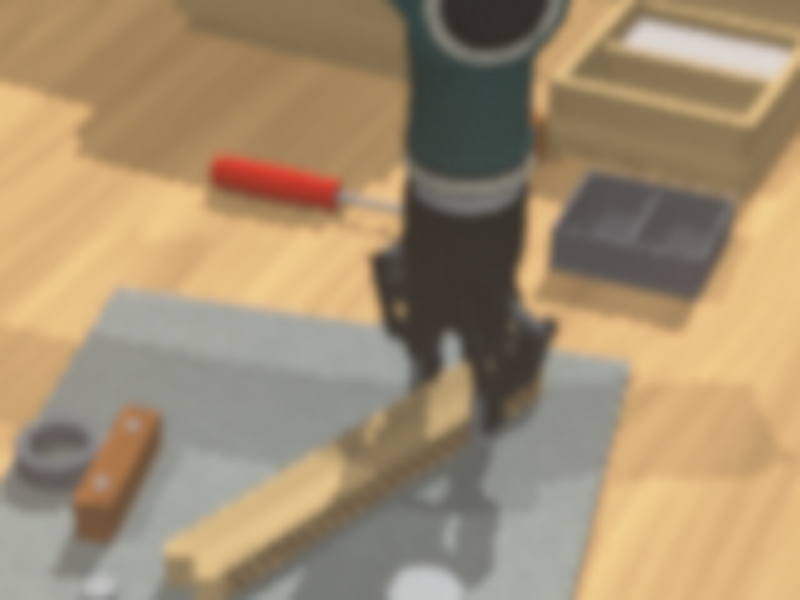

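View pics/wrist6.png

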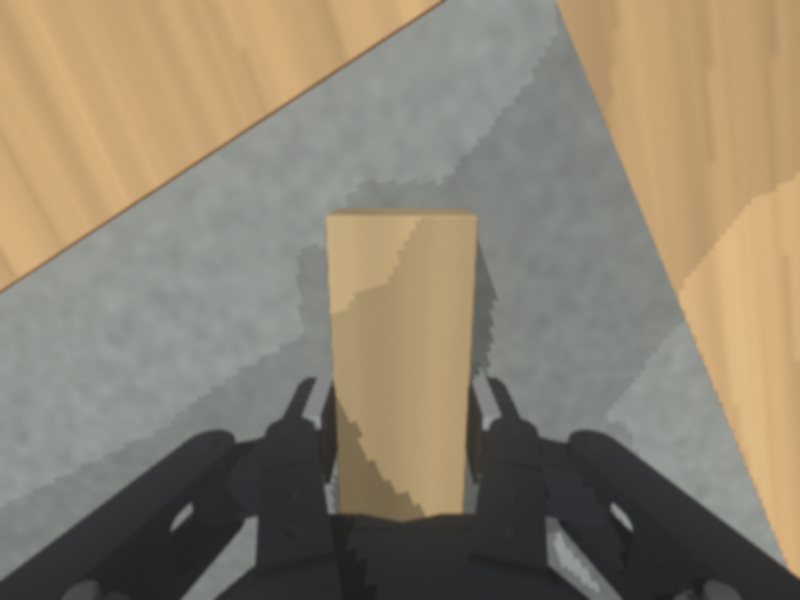

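Run:
```python
from h import *
from workcell import sensors
s=sensors.observe(); R=Ro.from_rotvec(s["tcp_rot"]).as_matrix(); p=s["tool_pos"]
f=pickle.load(open("pics/wrist6.pkl","rb"))
B=lambda u,v,z=.036: back(f,(u+.5)*.64-.5,(v+.5)*.64-.5,z)
a,b,c,d=B(327,213),B(477,213),B(333,370),B(472,370)
print(np.linalg.norm(a-b),np.linalg.norm(c-d)); em=(a+b)/2; m=(c+d)/2
for q in(a-c,b-d,em-m): print(np.degrees(np.arctan2(-q[0],q[1])))
for yaw in(-17.22,-17.45):
  r=np.radians(yaw); dd=np.array([-np.sin(r),np.cos(r)]); N=em[:2]-.3011*dd
  P=np.array([.5416,-.118]); v=P-N; print(em,N,"v",v,v@-dd, v@np.array([dd[1],-dd[0]]),"tcp from notch",(p[:2]-N)@dd,(p[:2]-N)@np.array([dd[1],-dd[0]]))
  print("tool shift",(R.T@np.r_[v,0])/.4)
```

```text
0.04035489353510459 0.04172284108001963
-17.757060131325506
-16.06810150573634
-16.9123046622428
[0.65163491 0.22001344 0.036     ] [ 0.56249682 -0.06758977] v [-0.02089682 -0.05041023] 0.05433691699621621 -0.005036602173035446 tcp from notch 0.23757006012939097 -0.00021112529250021347
tool shift [-0.13584152 -0.01259485 -0.00035474]
[0.65163491 0.22001344 0.036     ] [ 0.56134303 -0.06722963] v [-0.01974303 -0.05077037] 0.054354271360984294 -0.0036097501930509065 tcp from notch 0.23756972448876978 4.3901247234793204e-05
tool shift [-0.13584767 -0.00957312 -0.00035118]
```

Request:
{"op": "jog_arm", "data": {
  "rows": [
    [[0, 0, 0, -0.01, -0.002, -0.002, -1], [0, 0, 0, -0.025, -0.004, -0.002, -1], [0, 0, 0, -0.04, -0.006, -0.002, -1], [0, 0, 0, -0.055, -0.008, -0.002, -1], [0, 0, 0, -0.07, -0.01, -0.002, -1], [0, 0, 0, -0.085, -0.011, -0.002, -1], [0, 0, 0, -0.1, -0.011, -0.002, -1], [0, 0, 0, -0.11, -0.011, -0.002, -1], [0, 0, 0, -0.115, -0.011, -0.002, -1]]
  ]
}}

```text
t: 7.6
tool_pos: [0.6142, 0.1156, 0.0095]
tcp_rot: [-2.529, -1.862, -0.002]
contact_force: [0.4, -0.3, -1.1]
grip_width: 0.041
```

```bash
python3 st.py 7 scene top wrist
python3 - <<'E'
import cv2,pickle
f=pickle.load(open("pics/scene7.pkl","rb"))["pixels"]
cv2.imwrite("pics/scene7z.png",cv2.resize(f[130:250,190:350],None,fx=5,fy=5,interpolation=cv2.INTER_CUBIC))
f=pickle.load(open("pics/top7.pkl","rb"))["pixels"]
cv2.imwrite("pics/top7z.png",cv2.resize(f[160:240,230:330],None,fx=7,fy=7,interpolation=cv2.INTER_CUBIC))
E
```

```text
t 7.6 pos [0.6142 0.1156 0.0095] yaw -17.26 F [ 0.4 -0.3 -1.1] Ftool [-0.1  0.5  1.1] M [ 0.14 -0.05  0.01] w 0.041 r 0.24467395399988703
```

View pics/scene7z.png

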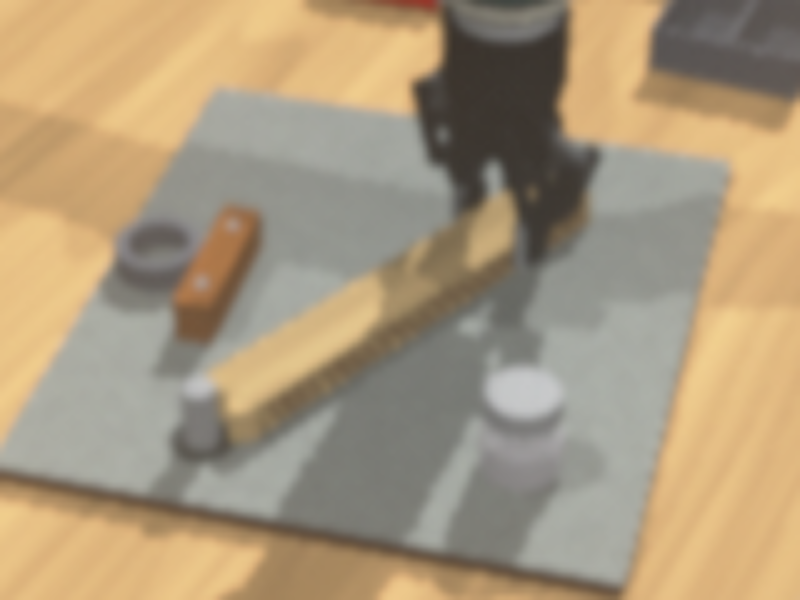

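View pics/top7z.png

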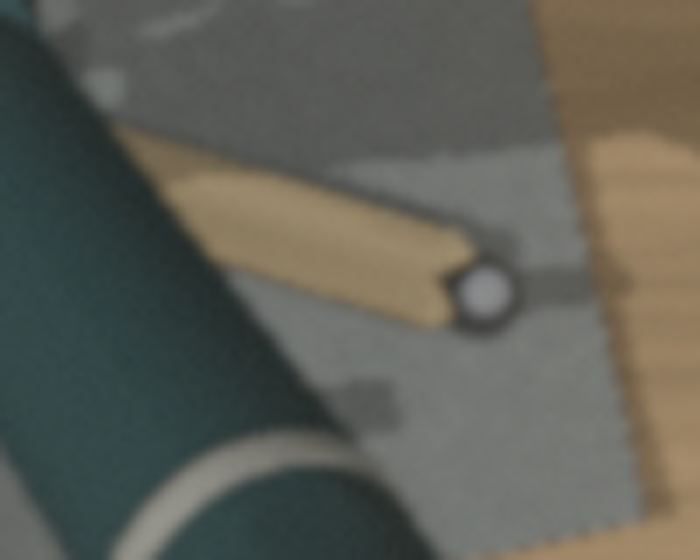

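Request:
{"op": "jog_arm", "data": {
  "rows": [
    [[0, 0, 0, -0.004, 0, 0, -1], [0, 0, 0, -0.008, 0, 0, -1], [0, 0, 0, -0.013, 0, 0, -1]]
  ]
}}

```text
t: 8.05
tool_pos: [0.6129, 0.1118, 0.0096]
tcp_rot: [-2.528, -1.864, -0.003]
contact_force: [-0.4, -0.2, -2.5]
grip_width: 0.0407
```

Request:
{"op": "jog_arm", "data": {
  "rows": [
    [[0, 0, 0, -0.0025, 0, 0, -1]]
  ]
}}

```text
t: 8.15
tool_pos: [0.6125, 0.1104, 0.0096]
tcp_rot: [-2.528, -1.863, -0.003]
contact_force: [0.2, -0.4, -1.4]
grip_width: 0.0408
```

```bash
python3 st.py
```

```text
t 8.15 pos [0.6125 0.1104 0.0096] yaw -17.23 F [ 0.2 -0.4 -1.4] Ftool [-0.3  0.3  1.4] M [ 0.07 -0.03 -0.03] w 0.0408 r 0.23917092230432632
```

Request:
{"op": "jog_arm", "data": {
  "rows": [
    [[0, 0, 0, -0.0025, 0, 0.001, -1], [0, 0, 0, -0.0025, 0, 0.001, -1]]
  ]
}}

```text
t: 8.35
tool_pos: [0.6125, 0.1098, 0.0094]
tcp_rot: [-2.528, -1.863, -0.004]
contact_force: [-0.8, 0.9, 0.6]
grip_width: 0.0408
```

Request:
{"op": "jog_arm", "data": {
  "rows": [
    [[0, 0, 0, -0.0025, 0, 0, -1], [0, 0, 0, -0.0025, 0, 0, -1]]
  ]
}}

```text
t: 8.55
tool_pos: [0.6122, 0.1089, 0.0094]
tcp_rot: [-2.528, -1.863, -0.004]
contact_force: [1.6, 1.3, 1.3]
grip_width: 0.0408
```

```bash
python3 st.py
```

```text
t 8.55 pos [0.6122 0.1089 0.0094] yaw -17.22 F [1.6 1.3 1.3] Ftool [ 1.7  1.2 -1.3] M [ 0.16 -0.    0.04] w 0.0408 r 0.2375947336471955
```

Right at the expected contact radius; keep nudging.

Request:
{"op": "jog_arm", "data": {
  "rows": [
    [[0, 0, 0, -0.0025, 0, 0, -1], [0, 0, 0, -0.0025, 0, 0, -1]]
  ]
}}

```text
t: 8.75
tool_pos: [0.6119, 0.108, 0.0094]
tcp_rot: [-2.528, -1.863, -0.004]
contact_force: [0.0, 1.2, 0.9]
grip_width: 0.0408
```

Request:
{"op": "jog_arm", "data": {
  "rows": [
    [[0, 0, 0, -0.0015, 0, 0, -1], [0, 0, 0, -0.0015, 0, 0, -1]]
  ]
}}

```text
t: 8.95
tool_pos: [0.6119, 0.108, 0.0095]
tcp_rot: [-2.528, -1.863, -0.005]
contact_force: [1.5, 4.2, -0.4]
grip_width: 0.0407
```

```bash
python3 st.py
```

```text
t 8.95 pos [0.6119 0.108  0.0095] yaw -17.21 F [ 1.5  4.2 -0.4] Ftool [4.5 0.2 0.4] M [ 0.65 -0.24  0.03] w 0.0407 r 0.23665853519802643
```

Request:
{"op": "jog_arm", "data": {
  "rows": [
    [[0, 0, 0, -0.002, 0, 0, -1], [0, 0, 0, -0.002, 0, 0, -1], [0, 0, 0, -0.002, 0, 0, -1]]
  ]
}}

```text
t: 9.25
tool_pos: [0.6117, 0.108, 0.0095]
tcp_rot: [-2.527, -1.864, -0.006]
contact_force: [1.8, 5.0, -1.2]
grip_width: 0.0408
```

```bash
python3 st.py 8 top
python3 - <<'E'
import cv2,pickle
f=pickle.load(open("pics/top8.pkl","rb"))["pixels"]
cv2.imwrite("pics/top8z.png",cv2.resize(f[160:240,230:330],None,fx=7,fy=7,interpolation=cv2.INTER_CUBIC))
E
```

```text
t 9.25 pos [0.6117 0.108  0.0095] yaw -17.16 F [ 1.8  5.  -1.2] Ftool [5.3 0.3 1.2] M [ 1.06 -0.33  0.01] w 0.0408 r 0.23663594885669167
```

View pics/top8z.png

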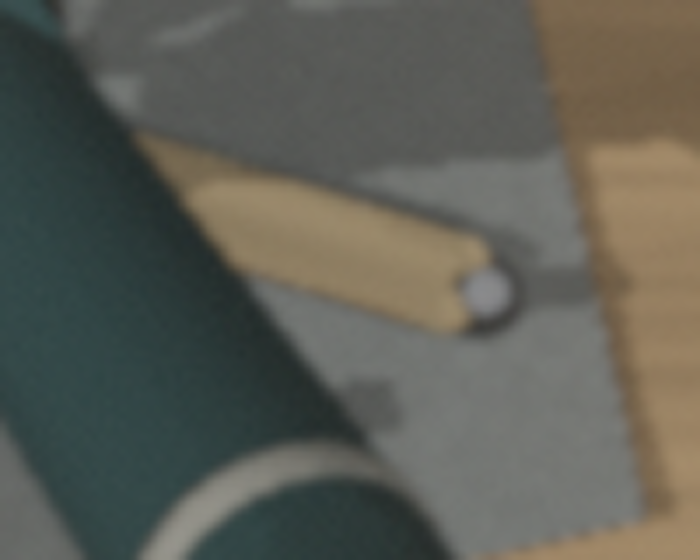

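Request:
{"op": "jog_arm", "data": {
  "rows": [
    [[0, 0, 0, -0.0025, 0, 0, -1], [0, 0, 0, -0.0025, 0, 0, -1], [0, 0, 0, -0.0025, 0, 0, -1]]
  ]
}}

```text
t: 9.6
tool_pos: [0.6116, 0.108, 0.0096]
tcp_rot: [-2.526, -1.864, -0.009]
contact_force: [2.3, 7.3, -0.2]
grip_width: 0.0411
```

```bash
python3 st.py
```

```text
t 9.6 pos [0.6116 0.108  0.0096] yaw -17.13 F [ 2.3  7.3 -0.2] Ftool [ 7.7 -0.   0.3] M [ 1.3  -0.32 -0.02] w 0.0411 r 0.2366319660269636
```

Request:
{"op": "jog_arm", "data": {
  "rows": [
    [[0, 0, 0, -0.0025, 0, 0, -1], [0, 0, 0, -0.0025, 0, 0, -1], [0, 0, 0, -0.0025, 0, 0, -1], [0, 0, 0, -0.0025, 0, 0, -1]]
  ]
}}

```text
t: 10.0
tool_pos: [0.6115, 0.1081, 0.0098]
tcp_rot: [-2.525, -1.865, -0.011]
contact_force: [1.7, 7.5, -0.5]
grip_width: 0.0401
```

```bash
python3 st.py 9 top scene
python3 - <<'E'
import cv2,pickle
f=pickle.load(open("pics/scene9.pkl","rb"))["pixels"]
cv2.imwrite("pics/scene9z.png",cv2.resize(f[170:240,200:300],None,fx=7,fy=7,interpolation=cv2.INTER_CUBIC))
E
```

```text
t 10.0 pos [0.6115 0.1081 0.0098] yaw -17.1 F [ 1.7  7.5 -0.5] Ftool [ 7.7 -0.6  0.5] M [ 1.62 -0.43 -0.06] w 0.0401 r 0.23667262840584796
```

View pics/scene9z.png

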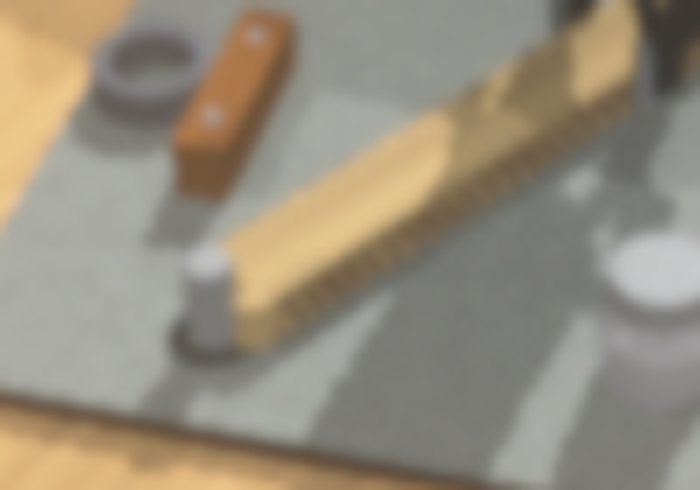

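Request:
{"op": "jog_arm", "data": {
  "rows": [
    [[0, 0, -0.0417, -0.0001, -0.0128, 0, -1], [0, 0, -0.0833, -0.0006, -0.0256, 0, -1], [0, 0, -0.125, -0.0013, -0.0383, 0, -1], [0, 0, -0.1667, -0.0022, -0.0511, 0, -1]]
  ]
}}

```text
t: 10.5
tool_pos: [0.5914, 0.1134, 0.0098]
tcp_rot: [-2.44, -1.974, -0.011]
contact_force: [1.6, 8.5, 0.1]
grip_width: 0.0404
```

```bash
python3 st.py
```

```text
t 10.5 pos [0.5914 0.1134 0.0098] yaw -12.06 F [1.6 8.5 0.1] Ftool [ 8.7 -0.2 -0. ] M [ 1.67 -0.23 -0.18] w 0.0404 r 0.23670981294595164
```

Request:
{"op": "jog_arm", "data": {
  "rows": [
    [[0, 0, -0.0417, -0.0001, -0.0128, 0, -1], [0, 0, -0.0833, -0.0006, -0.0256, 0, -1], [0, 0, -0.125, -0.0013, -0.0383, 0, -1], [0, 0, -0.1667, -0.0022, -0.0511, 0, -1], [0, 0, -0.2083, -0.0035, -0.0638, 0, -1], [0, 0, -0.25, -0.005, -0.0765, 0, -1]]
  ]
}}

```text
t: 11.1
tool_pos: [0.5605, 0.118, 0.0097]
tcp_rot: [-2.306, -2.129, -0.01]
contact_force: [0.7, 9.0, -0.9]
grip_width: 0.0406
```

```bash
python3 st.py
```

```text
t 11.1 pos [0.5605 0.118  0.0097] yaw -4.55 F [ 0.7  9.  -0.9] Ftool [ 9. -0.  1.] M [ 1.84 -0.03 -0.17] w 0.0406 r 0.23674136342748264
```

Request:
{"op": "jog_arm", "data": {
  "rows": [
    [[0, 0, -0.0417, -0.0001, -0.0128, 0, -1], [0, 0, -0.0833, -0.0006, -0.0256, 0, -1], [0, 0, -0.125, -0.0013, -0.0383, 0, -1], [0, 0, -0.1667, -0.0022, -0.0511, 0, -1], [0, 0, -0.2083, -0.0035, -0.0638, 0, -1], [0, 0, -0.25, -0.005, -0.0765, 0, -1]]
  ]
}}

```text
t: 11.7
tool_pos: [0.5294, 0.1185, 0.0095]
tcp_rot: [-2.161, -2.276, -0.009]
contact_force: [-0.4, 11.7, -0.2]
grip_width: 0.0408
```

```bash
python3 st.py
```

```text
t 11.7 pos [0.5294 0.1185 0.0095] yaw 2.95 F [-0.4 11.7 -0.2] Ftool [11.7  0.2  0.3] M [ 1.89  0.22 -0.21] w 0.0408 r 0.23682368453057803
```

Request:
{"op": "jog_arm", "data": {
  "rows": [
    [[0, 0, -0.0333, 0.001, -0.0102, 0, -1], [0, 0, -0.0667, 0.0011, -0.0205, 0, -1], [0, 0, -0.1, 0.0007, -0.0307, 0, -1], [0, 0, -0.1333, 0.0001, -0.0409, 0, -1], [0, 0, -0.1667, -0.0007, -0.0511, 0, -1], [0, 0, -0.1667, -0.0007, -0.0511, 0, -1]]
  ]
}}

```text
t: 12.3
tool_pos: [0.5086, 0.1166, 0.0094]
tcp_rot: [-2.06, -2.368, -0.008]
contact_force: [-2.9, 9.2, 0.1]
grip_width: 0.0409
```

```bash
python3 st.py a top wrist
python3 - <<'E'
import cv2,pickle
f=pickle.load(open("pics/topa.pkl","rb"))["pixels"]
cv2.imwrite("pics/topaz.png",cv2.resize(f[160:240,230:330],None,fx=7,fy=7,interpolation=cv2.INTER_CUBIC))
E
```

```text
t 12.3 pos [0.5086 0.1166 0.0094] yaw 7.95 F [-2.9  9.2  0.1] Ftool [ 9.5 -1.6 -0.1] M [ 1.75  0.5  -0.05] w 0.0409 r 0.2368745946375299
```

View pics/topaz.png

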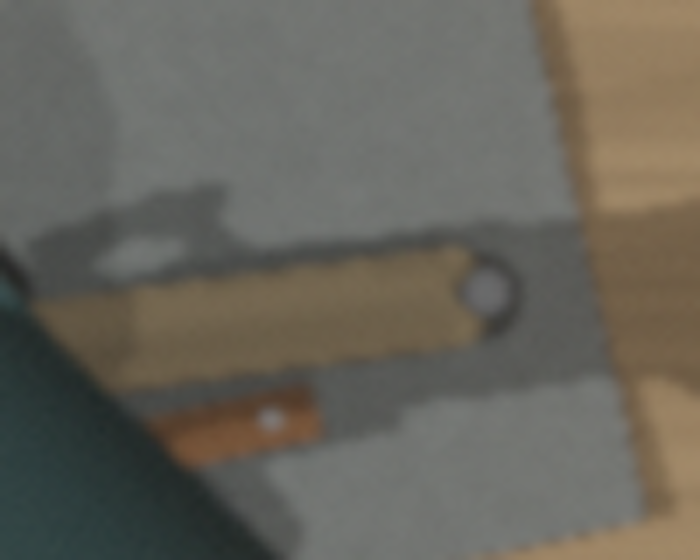

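View pics/wrista.png

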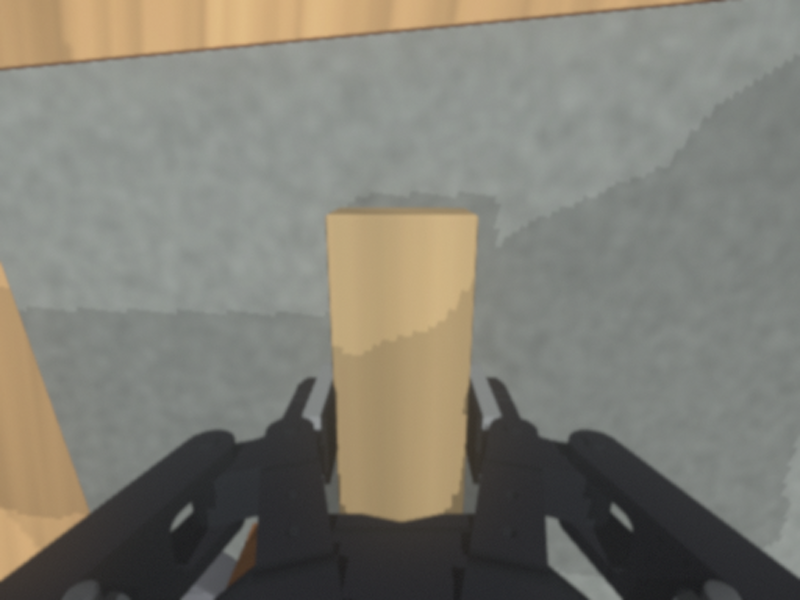

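Request:
{"op": "jog_arm", "data": {
  "rows": [
    [[0, 0, -0.0333, -0.0001, -0.0102, 0, -1], [0, 0, -0.0667, -0.0004, -0.0205, 0, -1], [0, 0, -0.1, -0.0008, -0.0307, 0, -1], [0, 0, -0.1, -0.0008, -0.0307, 0, -1]]
  ]
}}

```text
t: 12.8
tool_pos: [0.4962, 0.1145, 0.0094]
tcp_rot: [-1.998, -2.421, -0.007]
contact_force: [-3.1, 9.0, 2.2]
grip_width: 0.0409
```

```bash
python3 st.py
```

```text
t 12.8 pos [0.4962 0.1145 0.0094] yaw 10.94 F [-3.1  9.   2.2] Ftool [ 9.4 -1.3 -2.1] M [ 1.74  0.76 -0.04] w 0.0409 r 0.2369168027316823
```

Request:
{"op": "jog_arm", "data": {
  "rows": [
    [[0, 0, -0.0167, 0, -0.0051, 0, -1], [0, 0, -0.0333, -0.0001, -0.0102, 0, -1], [0, 0, -0.0333, -0.0001, -0.0102, 0, -1]]
  ]
}}

```text
t: 13.1
tool_pos: [0.4925, 0.1138, 0.0094]
tcp_rot: [-1.978, -2.437, -0.008]
contact_force: [-3.4, 9.4, 1.8]
grip_width: 0.0403
```

```bash
python3 st.py
```

```text
t 13.1 pos [0.4925 0.1138 0.0094] yaw 11.89 F [-3.4  9.4  1.8] Ftool [ 9.9 -1.4 -1.8] M [ 1.74  0.62 -0.12] w 0.0403 r 0.23691678491259424
```

Request:
{"op": "jog_arm", "data": {
  "rows": [
    [[0, 0, -0.0083, 0, -0.0026, 0, -1], [0, 0, -0.0083, 0, -0.0026, 0, -1]]
  ]
}}

```text
t: 13.3
tool_pos: [0.4916, 0.1136, 0.0094]
tcp_rot: [-1.973, -2.441, -0.008]
contact_force: [-2.8, 9.9, 2.4]
grip_width: 0.041
```

```bash
python3 st.py
```

```text
t 13.3 pos [0.4916 0.1136 0.0094] yaw 12.13 F [-2.8  9.9  2.4] Ftool [10.3 -0.7 -2.4] M [ 1.74  0.5  -0.23] w 0.041 r 0.23693706171887197
```

Request:
{"op": "jog_arm", "data": {
  "rows": [
    [[0, 0, -0.0083, 0, -0.0026, 0, -1], [0, 0, -0.0083, 0, -0.0026, 0, -1]]
  ]
}}

```text
t: 13.5
tool_pos: [0.4907, 0.1134, 0.0094]
tcp_rot: [-1.967, -2.446, -0.008]
contact_force: [-2.6, 9.4, 1.4]
grip_width: 0.0409
```

```bash
python3 st.py
```

```text
t 13.5 pos [0.4907 0.1134 0.0094] yaw 12.37 F [-2.6  9.4  1.4] Ftool [ 9.7 -0.5 -1.4] M [ 1.75  0.53 -0.24] w 0.0409 r 0.2369464163397545
```

Request:
{"op": "jog_arm", "data": {
  "rows": [
    [[0, 0, -0.0083, 0, -0.0026, 0, -1], [0, 0, -0.0083, 0, -0.0026, 0, -1]]
  ]
}}

```text
t: 13.7
tool_pos: [0.4897, 0.1132, 0.0094]
tcp_rot: [-1.962, -2.45, -0.008]
contact_force: [-3.1, 8.9, 2.0]
grip_width: 0.0409
```

```bash
python3 st.py
```

```text
t 13.7 pos [0.4897 0.1132 0.0094] yaw 12.62 F [-3.1  8.9  2. ] Ftool [ 9.4 -1.  -2. ] M [ 1.81  0.52 -0.27] w 0.0409 r 0.23693692118969406
```

Request:
{"op": "jog_arm", "data": {
  "rows": [
    [[0, 0, -0.0083, 0, -0.0026, 0, -1], [0, 0, -0.0083, 0, -0.0026, 0, -1]]
  ]
}}

```text
t: 13.9
tool_pos: [0.4887, 0.113, 0.0094]
tcp_rot: [-1.957, -2.454, -0.008]
contact_force: [-3.4, 8.6, 1.9]
grip_width: 0.0409
```

```bash
python3 st.py
```

```text
t 13.9 pos [0.4887 0.113  0.0094] yaw 12.87 F [-3.4  8.6  1.9] Ftool [ 9.1 -1.4 -1.9] M [ 1.79  0.56 -0.24] w 0.0409 r 0.23697705136516212
```

Request:
{"op": "jog_arm", "data": {
  "rows": [
    [[0, 0, -0.0065, 0, -0.002, 0, -1], [0, 0, -0.0065, 0, -0.002, 0, -1]]
  ]
}}

```text
t: 14.1
tool_pos: [0.4882, 0.1129, 0.0094]
tcp_rot: [-1.953, -2.457, -0.009]
contact_force: [-1.1, 10.0, 1.4]
grip_width: 0.0405
```

```bash
python3 st.py b top wrist
python3 - <<'E'
import cv2,pickle
f=pickle.load(open("pics/topb.pkl","rb"))["pixels"]
cv2.imwrite("pics/topbz.png",cv2.resize(f[160:240,230:330],None,fx=7,fy=7,interpolation=cv2.INTER_CUBIC))
E
```

```text
t 14.1 pos [0.4882 0.1129 0.0094] yaw 13.03 F [-1.1 10.   1.4] Ftool [10.   1.2 -1.3] M [ 1.84  0.4  -0.41] w 0.0405 r 0.23699657488401096
```

View pics/topbz.png

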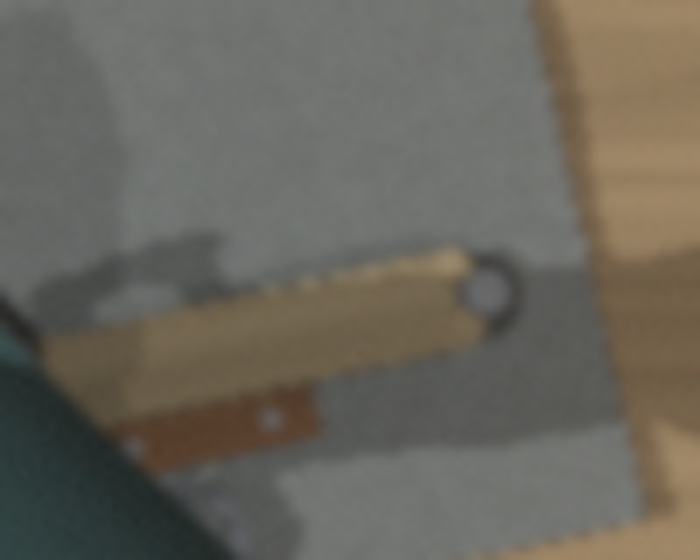

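Request:
{"op": "jog_arm", "data": {
  "rows": [
    [[0, 0, -0.004, 0, -0.002, 0, -1], [0, 0, -0.004, 0, -0.002, 0, -1], [0, 0, -0.004, 0, -0.002, 0, -1]]
  ]
}}

```text
t: 14.5
tool_pos: [0.4882, 0.1129, 0.0095]
tcp_rot: [-1.952, -2.458, -0.012]
contact_force: [0.6, 10.3, -1.0]
grip_width: 0.0408
```

```bash
python3 st.py
```

```text
t 14.5 pos [0.4882 0.1129 0.0095] yaw 13.09 F [ 0.6 10.3 -1. ] Ftool [9.9 2.9 1.1] M [ 1.93 -0.12 -0.59] w 0.0408 r 0.23695449502210708
```

Request:
{"op": "jog_arm", "data": {
  "rows": [
    [[0, 0, -0.001, 0, -0.0008, 0, -1], [0, 0, -0.001, 0, -0.0008, 0, -1], [0, 0, -0.001, 0, -0.0008, 0, -1], [0, 0, -0.001, 0, -0.0008, 0, -1], [0, 0, -0.001, 0, -0.0008, 0, -1]]
  ]
}}

```text
t: 15.0
tool_pos: [0.4882, 0.1129, 0.0095]
tcp_rot: [-1.952, -2.459, -0.012]
contact_force: [0.4, 10.6, -2.5]
grip_width: 0.0408
```

```bash
python3 st.py c scene top wrist
python3 - <<'E'
import cv2,pickle
f=pickle.load(open("pics/scenec.pkl","rb"))["pixels"]
cv2.imwrite("pics/scenecz.png",cv2.resize(f[140:240,190:320],None,fx=6,fy=6,interpolation=cv2.INTER_CUBIC))
E
```

```text
t 15.0 pos [0.4882 0.1129 0.0095] yaw 13.1 F [ 0.4 10.6 -2.5] Ftool [10.3  2.8  2.6] M [ 1.96 -0.21 -0.68] w 0.0408 r 0.2369754467839497
```

View pics/scenecz.png

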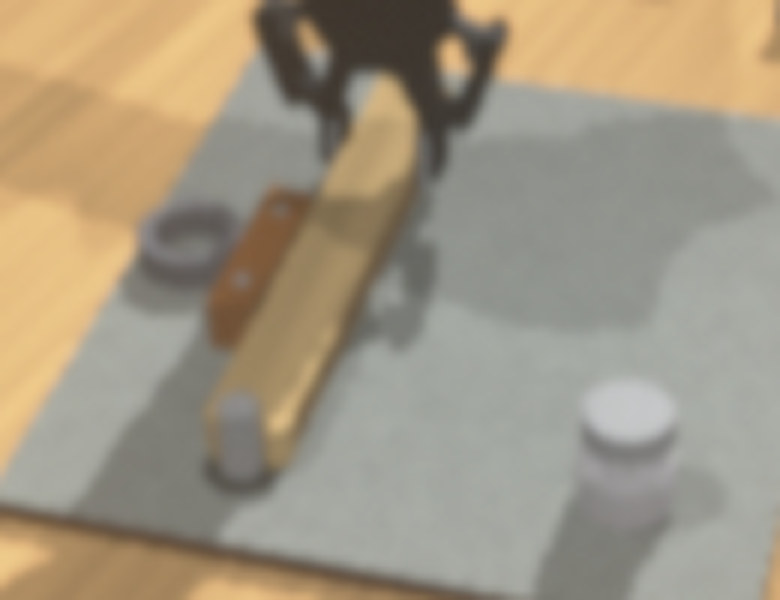

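Request:
{"op": "jog_arm", "data": {
  "rows": [
    [[0, 0, 0, 0, -0.001, 0, -1], [0, 0, 0, 0, -0.002, 0, -1], [0, 0, 0, 0, -0.002, 0, -1], [0, 0, 0, 0, -0.002, 0, -1], [0, 0, 0, 0, -0.002, 0, -1], [0, 0, 0, 0, -0.002, 0, -1]]
  ]
}}

```text
t: 15.75
tool_pos: [0.4883, 0.1129, 0.0096]
tcp_rot: [-1.953, -2.459, -0.015]
contact_force: [2.2, 10.9, -4.7]
grip_width: 0.0414
```

```bash
python3 st.py
```

```text
t 15.75 pos [0.4883 0.1129 0.0096] yaw 13.1 F [ 2.2 10.9 -4.7] Ftool [10.1  4.6  4.8] M [ 2.04 -0.59 -0.68] w 0.0414 r 0.2369865988999104
```

Request:
{"op": "jog_arm", "data": {
  "rows": [
    [[0, 0, 0.001, 0.002, 0.001, 0, -1], [0, 0, 0.002, 0.004, 0.002, 0.001, -1], [0, 0, 0.003, 0.006, 0.003, 0.001, -1], [0, 0, 0.003, 0.007, 0.003, 0.001, -1], [0, 0, 0.003, 0.007, 0.003, 0.001, -1]]
  ]
}}

```text
t: 16.25
tool_pos: [0.4882, 0.1129, 0.0094]
tcp_rot: [1.955, 2.458, 0.006]
contact_force: [0.6, 4.1, 4.5]
grip_width: 0.0407
```

```bash
python3 st.py
```

```text
t 16.25 pos [0.4882 0.1129 0.0094] yaw 13.0 F [0.6 4.1 4.5] Ftool [ 3.8  1.5 -4.5] M [ 0.73 -0.01 -0.31] w 0.0407 r 0.2370053195309611
```

Request:
{"op": "jog_arm", "data": {
  "rows": [
    [[0, 0, 0, 0, 0, 0, 0.6], [0, 0, 0, 0, 0, 0, 0.6], [0, 0, 0, 0, 0, 0, 0.6], [0, 0, 0, 0, 0, 0, 0.6]]
  ]
}}

```text
t: 16.65
tool_pos: [0.4869, 0.1116, 0.0084]
tcp_rot: [-1.955, -2.459, -0.002]
contact_force: [-0.6, 0.3, -0.4]
grip_width: 0.0683
```

```bash
python3 st.py d wrist top
```

```text
t 16.65 pos [0.4869 0.1116 0.0084] yaw 13.02 F [-0.6  0.3 -0.4] Ftool [ 0.5 -0.5  0.4] M [ 0.01 -0.04 -0.01] w 0.0683 r 0.23605452540220348
```

View pics/wristd.png

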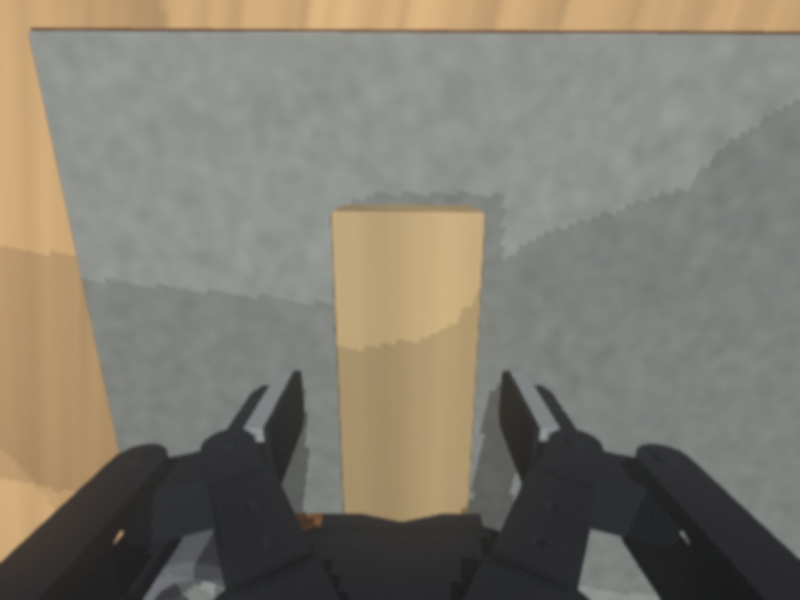

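Request:
{"op": "jog_arm", "data": {
  "rows": [
    [[0, 0, 0, 0, 0, -0.03, 0.6], [0, 0, 0, 0, 0, -0.08, 0.6], [0, 0, 0, 0, 0, -0.15, 0.6], [0, 0, 0, 0, 0, -0.25, 0.6], [0, 0, 0, 0, 0, -0.35, 0.6], [0, 0, 0, -0.1, 0, -0.45, 0.6], [0, 0, 0, -0.2, 0, -0.55, 0.6], [0, 0, 0, -0.2, 0, -0.55, 0.6], [0, 0, 0, -0.2, 0, -0.55, 0.6], [0, 0, 0, -0.2, 0, -0.55, 0.6]]
  ]
}}

```text
t: 17.75
tool_pos: [0.504, 0.0347, 0.228]
tcp_rot: [-1.953, -2.459, -0.002]
contact_force: [0.7, 0.5, -0.0]
grip_width: 0.0682
```

```bash
python3 st.py e wrist top scene
```

```text
t 17.75 pos [0.504  0.0347 0.228 ] yaw 13.08 F [ 0.7  0.5 -0. ] Ftool [0.3 0.8 0. ] M [ 0.04 -0.02 -0.01] w 0.0682 r 0.1572826966904605
```

View pics/wriste.png

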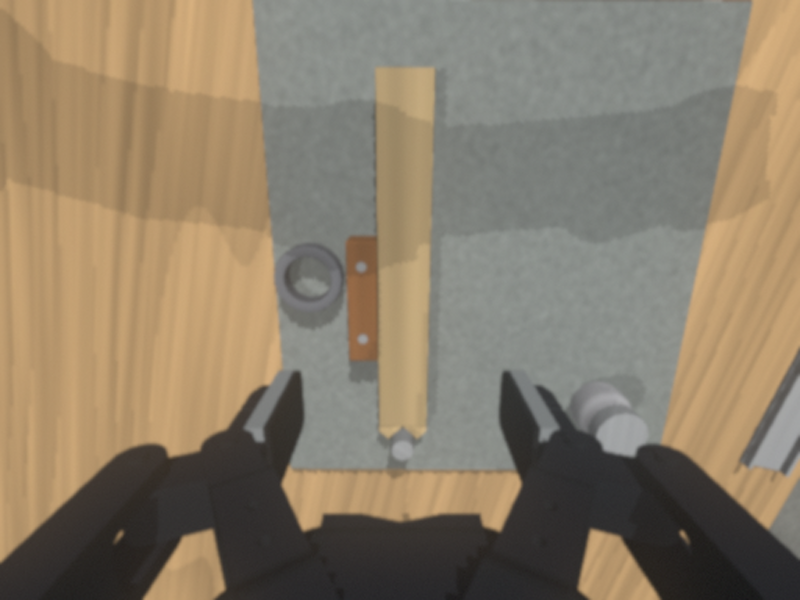

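Run:
```python
import pickle,cv2
f=pickle.load(open("pics/wriste.pkl","rb"))["pixels"]
a=cv2.resize(f[255:310,215:305],None,fx=8,fy=8,interpolation=cv2.INTER_CUBIC); cv2.imwrite("pics/ea.png",a)
b=cv2.resize(f[30:60,225:295],None,fx=8,fy=8,interpolation=cv2.INTER_CUBIC)
c=cv2.resize(f[140:240,215:285],None,fx=6,fy=6,interpolation=cv2.INTER_CUBIC)
cv2.imwrite("pics/eb.png",b);cv2.imwrite("pics/ec.png",c)
```

```text
(no output)
```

View pics/ea.png

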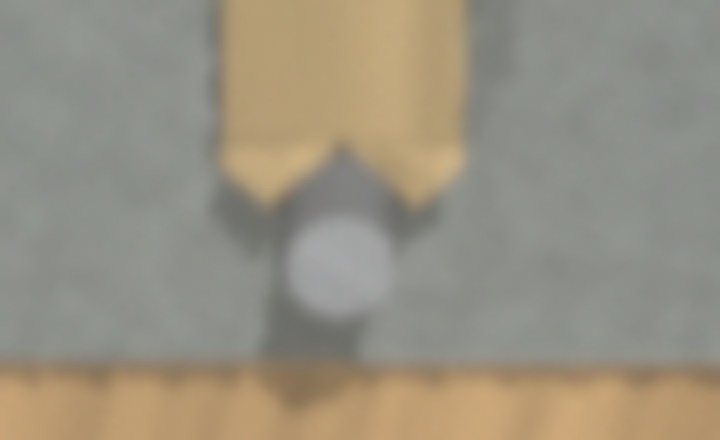

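View pics/eb.png

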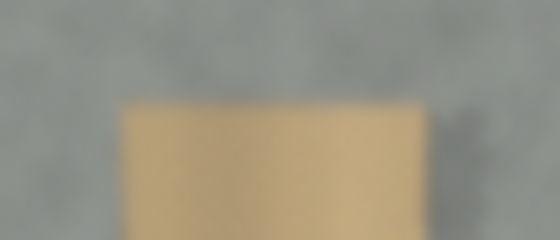

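View pics/ec.png

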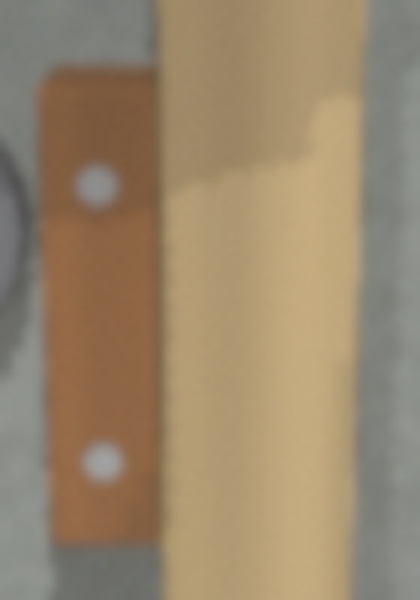

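Run:
```python
from h import *
f=pickle.load(open("pics/wriste.pkl","rb"))
def mk(x0,y0,k): return lambda x,y,z:back(f,(x+.5)/k-.5+x0,(y+.5)/k-.5+y0,z)
A=mk(215,255,8);B=mk(225,30,8);C=mk(215,140,6)
t1,t2=A(266,209,.036),A(417,209,.036); e1,e2=B(120,103,.036),B(428,103,.036)
c1,c2=A(219,158,.036),A(467,158,.036)
pt=A(341,268,.052)
em=(e1+e2)/2; d=em-(t1+t2)/2; print("len",np.linalg.norm(d)); d/=np.linalg.norm(d)
yw=lambda q:np.degrees(np.arctan2(-q[0],q[1]))
print("rail",yw(d),yw(e1-c1),yw(e2-c2)); N=(t1+t2)/2-.0011*d; print("notch-post mm",(N-pt)[:2]*1e3,((em-.3011*d)-pt)[:2]*1e3)
# fence face top edge & board edges
w=.64
print("fence face",yw(C(157,70,.042)-C(162,545,.042)),"fence back",yw(C(38,85,.042)-C(53,545,.042)))
P=lambda u,v,z=.012:back(f,(u+.5)*w-.5,(v+.5)*w-.5,z)
print("board L",yw(P(253,0)-P(291,470)),"R",yw(P(750,0)-P(662,470)),"bottom",yw(P(518,470)-P(292,470))+90)
s0=pickle.load(open("pics/scene0.pkl","rb"));
```

```text
len 0.2993829402967276
rail 12.882703786156478 12.796933521922288 13.048766395687556
notch-post mm [ 0.25298491 -0.56519428] [ 0.39056198 -1.16672169]
fence face 12.817575647855264 fence back 12.884303928233452
board L 12.828853531928148 R 14.167537566805574 bottom 13.15709150558611
```

Run:
```python
from workcell import finish_job
print(finish_job())
```

```text
the job is handed in; nothing more can be done
None
```

The job is handed in. The notch is home on the post, and the rail is flush along the fence and released. No verdict is reported, so what follows is from my own measurements.

**What I did**
- I gripped the rail about 237 mm from the notch and slid it about 55 mm along the board onto the post while it was still about 30° askew. I pressed it there at about 8 N.
- I swung it about the post in small steps, with 8 to 12 N pressing along the rail. The tool stayed 237 mm from the post throughout.
- I then pressed it on the fence, eased the load off, opened the gripper and raised the arm clear.

**Last checks (wrist picture)**
- **Angle:** the rail measured 12.9° against 12.8 to 12.9° for the fence, so they agree to about 0.1°. Three board-edge readings gave 12.8°, 13.2° and 14.2°. The outlier is a hand-picked edge that I did not re-measure.
- **Notch:** it sits about 0.6 to 1.2 mm from the post axis, and the limit is 3 mm.
- **Tool force:** it reads about zero, and nothing is touching the rail.

**Not confirmed or disagreed**
- **Fence force:** I could not measure it directly. From the wrist force and moment I estimate 7 to 14 N.
- **Fingertip reach:** the first close went over the top of the rail without gripping it. The pictures put the fingertips about 20 to 25 mm farther back than the stated 17 mm, so I went lower and gripped on the second try without moving the rail.
- **Other objects:** the tape and jar are in the last picture and look untouched. I did not re-measure the hammer, driver, strip, screws or block.

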